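# Take the bore of a compressor cylinder with a telescoping gauge

## Task

Take the bore of the open compressor cylinder with the tall telescoping gauge from the wooden stand: lower its head into the bore until it rests on the piston and, bearing down only gently, slacken the lock knob so that the plungers spring out to the walls, then tighten it again. Draw the gauge out with the size locked in and stand it back upright in its own slot, without disturbing the other things on the bench.

Things in the scene. Friction and masses are not known exactly. Their poses are not given: they have to be found in the camera images.
- gauge: telescoping gauge, bare steel, T-shaped, 150 mm tall, about 0.2 kg, standing head down in the longest slot of the wooden stand. Origin: middle of the flat underside of its head; z runs up the handle, y along the head's barrel (54 mm long, 13 mm thick). The straight handle is 9 to 11 mm thick, its neck 8 mm from 104 to 122 mm up, with the lock knob on top
- knob (a point): grip point of the gauge's knurled steel lock knob, on the handle's axis 138 mm above the gauge's origin. The knob is 15 mm thick, near round (twelve narrow faces, one pair square to this point's y axis), and runs from 122 to 150 mm up: take it here so that the fingers hold nothing but the knob. z up the handle
- lock (a joint): turn of the lock knob against the handle, rad, growing counter-clockwise seen from above. 0 to 0.1 at the start: locked; plungers come free between 0.65 and 0.9; stop at 1.4. Turned back it holds below 0.4, tight at 0, end stop -0.25. Takes 0.06 to 0.11 N m. Only the head's rubbing keeps the handle from turning along: bear down on the piston with 7 to 14 N (its own weight is too little)
- head (a point): centre of the gauge's barrel, on the plungers' axis, 7 mm above the gauge's origin
- tip_a (a point): outer end of the plunger on the gauge's +y side. Each plunger is pushed out by a spring (about 2.5 N) and can come out 18 mm; at the start both are drawn in flush (54 mm over the tips). Locked, they stay where they are against the springs and light rubbing; slack, they fly out to the walls or to 90 mm
- tip_b (a point): outer end of the plunger on the gauge's -y side; the distance tip_a to tip_b is the size the gauge shows
- pump: small compressor pump with its cylinder head taken off: aluminium crankcase on a foot flange (124 x 120 mm), black motor behind it, round finned iron cylinder standing upright on top. Fixed to the bench. Origin on the bench under the bore's axis
- deck (a point): centre of the bore's open mouth, level with the cylinder's flat top (about 90 mm square), 135 mm above the bench. The bore is upright, 64 mm wide; the flat piston crown closes it somewhere between 26 and 46 mm below the mouth (found by feel; it gives about 1 mm per 8 N). More than 25 N between gauge and pump scores the bore or crown
- stand: wooden stand for the gauge set, 104 x 104 x 60 mm, fixed, three parallel slots along its y axis, 52 mm deep (floor 8 mm above the bench). Origin at the middle of its underside
- slot (a point): middle of the mouth of the tall gauge's slot (78 mm long in the stand's y, 18 mm wide in x), level with the stand's top, at x = -32 mm in the stand's frame
- gauge_mid: bystander: middle gauge of the set, 104 mm tall, standing in the stand's middle slot 36 mm from the tall one (its top is 112 mm above the bench: lift the tall one clear of it); origin under its head
- gauge_small: bystander: smallest gauge, 92 mm tall, in the last slot; origin under its head
- cyl_head: bystander: finned aluminium cylinder head, 92 x 92 x 32 mm, lying on the bench; origin under its middle
- micrometer: bystander: outside micrometer lying on the bench between pump and stand, about 145 x 60 x 22 mm; origin between its anvil and spindle
- oil_can: bystander: grey can, 52 mm wide, 150 mm tall; origin under its middle
Not all that is in view belongs to the job. What is shaped like the gauge but green or red is not meant. Of the things like the stand, leave any that is purple; of the rest the smaller one is meant.

How it is judged:
By the outcome, as a careful person would: the job done as asked, in the order asked, and still so for the second after the job is handed in, with the robot touching nothing.
It also fails if it takes over 64 s, if anything falls off the work surface, if the arm or the gripper's body presses on something with over 40 N, if the wrist force passes 120 N, or if a joint passes its speed limit or range.

## Robot

A 6-joint arm with a two-finger parallel gripper is mounted at the origin on the work surface. World frame = base frame: x ahead of the robot, y to its left, z up, the work surface at z = 0. Lengths are in m, angles in rad, forces in N, time in s.
With the tool pointing down it reaches from about 0.35 to 0.875 m from the base axis. Payload 15.5 kg.
Tool frame: the origin (TCP) lies between the finger pads; the fingertips stand 14 mm ahead of it and the grasp point (between the pads) lies 5 mm behind it (r.tips_ahead is the distance from the TCP to the fingertips, in m); z points along the fingers, y is the line along which they close (so a half turn about z gives the same grasp; the last joint's range is limited). The gripper opens to 85 mm and grips with 20 to 120 N. Pads are 22 mm wide; open, the fingers measure 114 mm over their backs; the gripper's body (76 mm by 85 mm) begins 54 mm behind the grasp point. The pads swing forward as they close: fully open they stand 13 mm farther back than shut.
Start: joints at [-1.373, 0.494, 1.345, -0, 1.302, -0.096], TCP at [0.18, -0.598, 0.245] pointing down, gripper open.
Joint ranges: [-2.91, 2.91], [-0.82, 2.16], [0.22, 2.67], [-1.22, 4.37], [0.12, 2.79], [-3.08, 3.08]. Speed limits (rad/s): [1.89, 1.89, 2.57, 3.01, 3.01, 3.01].

## Interface

Orientations are given as a unit quaternion [x, y, z, w].
In Python, from rig import r gives the robot as it stands.
- The arm moves only by the tool move_arm, never from a script. Its argument "series" is a list of rows, each a list of 4 numbers: the shift along the tool's x, y, z in cm, then the turn about the tool's z in degrees. A call has 1 to 10 rows; each row is the pose to reach, as a shift and turn from the pose commanded when the call began, along the tool's axes at that moment; what a row does not reach only later rows make up. A row lasts 1/12 s, in which the tool goes at most 41.7 mm and 7.16 degrees, less where a joint would pass 70% of its speed; a pose out of reach is approached as far as the arm can. A call with a gripper value outside its range is refused whole. "fingers" is the finger opening in cm, from 0 to 8.54, set as the call begins (left out, the last holds). The fingers move at their own pace and stop on an object; "force" is the grip in N (left out, the last holds). Time passes only in rows, so rows that repeat a pose let the fingers close. It gives the time, the measured TCP pose, the force and the opening at its end, in the units of the state.
- r.get_obs(): the state, without advancing time (a new reading comes with each control period).
- r.camera(name): name is "side" or "top" or "wrist"; returns the picture (480x640x3 uint8, blue, green, red); there is no depth.
- r.get_calibration(name): a dict with "fx", "fy", "cx", "cy" (pixels), "xyz" and "orientation" of the camera in the world; the wrist camera has in their place "hand_eye" (4x4, takes a point from camera to tool coordinates, whose origin is the TCP and whose axes are the flange's). Camera axes: x right, y down, z forward; pixel columns grow to the right and rows downward; lengths in m; the calibration is good to about 2 mm. A picture is of the moment at which its call begins: read the wrist's pose just before it. get_calibration takes no time and is no camera call.
- r.job_done(): hands the job in, once; it reports no verdict.
Trained networks look in the newest picture that a camera, given by its name, has taken for a name from the list of things; names that differ only in an ending like _2 or _b are one class to them, and where a whole thing is asked for, a point or a joint stands for the part that bears it (a point fixed in the world has none). Each returns a list of dicts, best first, with "conf" (0 to 1); they miss things now and then, are a little off and sometimes report something else, mostly with a low value. They report only what shows in the picture. A call takes as long as a camera call. They do not tell look-alikes from the thing itself.
- r.boxes_of(camera, query): "extent" ([centre column, centre row, width, height] in pixels, round what is visible of it).
- r.place_of(camera, query): "xy" ([column, row] in pixels: a listed point, or the origin of a listed thing).
The state is a dict: "t": time; "joints": joint angles; "dq": joint speeds; "joint_efforts": joint torques, N m; "ee_pos": TCP position; "orientation": TCP orientation; "contact_force": force on the tool from outside, world axes, zero at the start; "moment": the same for the moment, N m; "opening": finger opening in m.
Only numpy, scipy, OpenCV 4.12 (cv2) and the standard library are available. Lean on these libraries where they do the work, as an engineer would, in place of code of your own. Each camera call takes 0.05 s, during which the arm holds its last target. There are 200 camera calls.

## Working session

There is one attempt and no reset: what is moved stays moved. The work goes in short steps, Python scripts to look and compute and a tool call to move; the robot and the scene stay as the last step left them, time stands still between calls to the robot, and variables do not carry over. Pictures are saved under pics/ and viewed, on a budget of 15 in all, crops included, one or two more only if the job needs it, and the job is handed in when it is done.

Besides the shell and the picture viewer there is one more tool, called after "Call:" as name([rows], argument=value, ...), one row to a line, values as JSON. move_arm: Moves the arm, as the interface text tells. Its arguments: {"type":"object","properties":{"series":{"type":"array","items":{"type":"array","items":{"type":"number"}}},"fingers":{"type":"number"},"force":{"type":"number"}},"required":["series"]}

```bash
ls; mkdir -p pics; cat > h.py <<'E'
import numpy as np, cv2
from rig import r
from scipy.spatial.transform import Rotation as R
def cam(n):
    c=r.get_calibration(n)
    if 'hand_eye' in c:
        o=r.get_obs();T=np.eye(4);T[:3,:3]=R.from_quat(o['orientation']).as_matrix();T[:3,3]=o['ee_pos'];T=T@np.array(c['hand_eye'])
    else:
        T=np.eye(4);T[:3,:3]=R.from_quat(c['orientation']).as_matrix();T[:3,3]=c['xyz']
    return c,T
def at_z(cT,uv,z):
    c,T=cT;d=T[:3,:3]@np.array([(uv[0]-c['cx'])/c['fx'],(uv[1]-c['cy'])/c['fy'],1]);return T[:3,3]+d*(z-T[2,3])/d[2]
def proj(cT,p):
    c,T=cT;q=T[:3,:3].T@(np.array(p)-T[:3,3]);return [c['fx']*q[0]/q[2]+c['cx'],c['fy']*q[1]/q[2]+c['cy']]
E
python3 - <<'E'
from h import *
o=r.get_obs();print(o)
for n in('top','side','wrist'):
    cT=cam(n);im=r.camera(n);cv2.imwrite(f'pics/{n}0.png',im);print(n,cT[0])
    for q in('gauge','knob','stand','slot','deck','pump','gauge_mid','head'):
        print(q,[(np.round(d['xy'],1).tolist(),round(d['conf'],2)) for d in r.place_of(n,q)[:4]])
E
```

```text
pics
{'t': 0.0, 'joints': array([-1.37352009e+00,  4.94200013e-01,  1.34610830e+00, -2.58304132e-05,
        1.30249235e+00, -9.55154372e-02]), 'dq': array([-0.00074152, -0.00160165, -0.0009073 , -0.00070593, -0.00106705,
       -0.00020108]), 'joint_efforts': array([ 1.04901505e-03, -8.82174540e+01, -3.83869672e+01, -1.91045647e-04,
        1.02920638e-02,  6.10149073e-05]), 'ee_pos': array([ 0.1803127 , -0.59808109,  0.24469751]), 'orientation': array([ 9.89302573e-01,  1.45876848e-01, -4.31537082e-05, -6.02590251e-04]), 'contact_force': array([-0.19288394,  0.55147219, -0.12003212]), 'moment': array([-0.03205679,  0.00223791, -0.04822248]), 'opening': 0.0852076994254595}
top {'fx': 478.9634435819348, 'fy': 478.9634435819348, 'cx': 309.29733202274815, 'cy': 235.97743580553833, 'xyz': array([0.26119829, 0.01058095, 1.42346037]), 'orientation': array([ 0.70913692, -0.70031146,  0.06518709, -0.04938955])}
gauge [([219.0, 258.7], 0.46), ([248.6, 225.3], 0.45), ([251.6, 266.3], 0.45), ([436.2, 228.4], 0.44)]
knob [([251.3, 259.8], 0.56), ([239.7, 220.1], 0.52), ([212.0, 248.5], 0.36)]
s
[... 958 characters left out ...]
63.8, 393.2], 0.17)]
pump [([355.5, 221.1], 0.98)]
gauge_mid []
head [([300.8, 332.5], 0.84), ([257.4, 361.0], 0.71), ([254.8, 310.6], 0.61), ([324.4, 289.2], 0.28)]
wrist {'fx': 424.74556263961523, 'fy': 424.74556263961523, 'cx': 319.08770642314613, 'cy': 245.3723512415337, 'hand_eye': array([[-1.40389749e-04, -9.50227934e-01, -3.11555539e-01,
         7.89281119e-02],
       [ 9.99999872e-01, -2.85012619e-04,  4.18664429e-04,
        -3.66714417e-04],
       [-4.86623896e-04, -3.11555440e-01,  9.50227852e-01,
        -1.29567876e-01],
       [ 0.00000000e+00,  0.00000000e+00,  0.00000000e+00,
         1.00000000e+00]])}
gauge []
knob []
stand []
slot []
deck []
pump []
gauge_mid []
head []
```

View pics/top0.png

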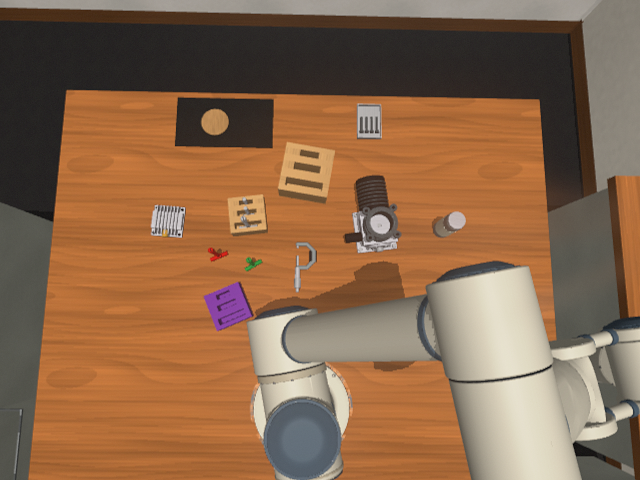

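View pics/side0.png

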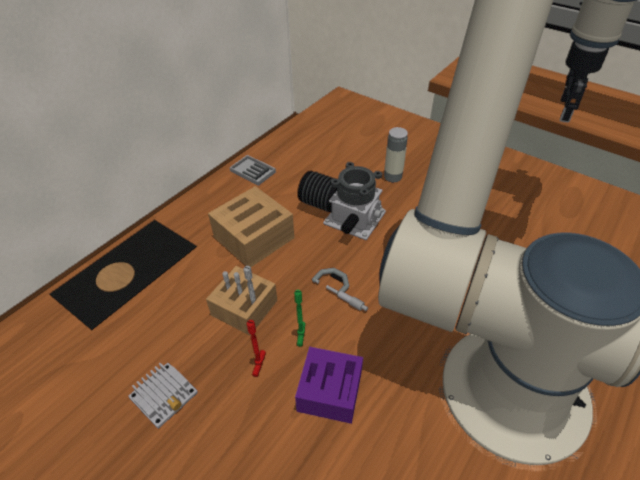

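The top view shows the small wooden stand with three gauges at about (247,215), the pump bore at (379,223), and the micrometer between them. The purple stand and the red and green gauges are look-alikes. In the side view the tall gauge's knob is at about (248,270).

```bash
python3 - <<'E'
from h import *
T=cam('top');S=cam('side')
print('deck',at_z(T,[378.8,219.6],.135),at_z(S,[354.7,175.6],.135))
print('slot',at_z(T,[246.9,224.5],.06),at_z(S,[254.7,296.8],.06))
print('knob',at_z(T,[239.7,220.1],.146),at_z(S,[245.4,272.3],.146))
print('stand',at_z(T,[249.5,216.1],0),at_z(S,[241.7,308.1],0))
print('mic',at_z(T,[305,265],0.02),'oil',at_z(T,[455,220],.15))
im=cv2.imread('pics/top0.png')[180:280,190:290];im2=cv2.imread('pics/side0.png')[230:340,190:300]
cv2.imwrite('pics/c.png',np.hstack([cv2.resize(im,(400,400),interpolation=3),cv2.resize(im2,(400,400),interpolation=3)]))
E
```

```text
deck [ 0.52069321 -0.20795228  0.135     ] [ 0.52076589 -0.21591021  0.135     ]
slot [0.51554123 0.16178313 0.06      ] [0.51457806 0.15923973 0.06      ]
knob [0.51132622 0.17207505 0.146     ] [0.51783236 0.16811943 0.146     ]
stand [0.55268108 0.16141412 0.        ] [0.55264291 0.1696342  0.        ]
mic [ 0.40447168 -0.00793572  0.02      ] oil [ 0.51974496 -0.41412034  0.15      ]
```

View pics/c.png

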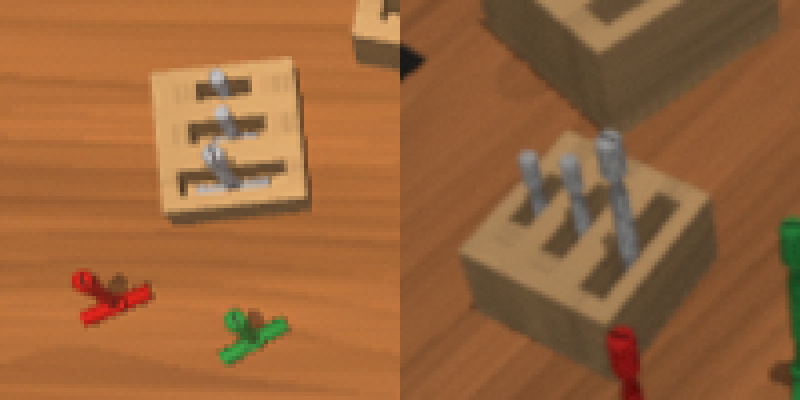

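```bash
cat >> h.py <<'E'
def plan(p,yaw=None):
    "tool-frame shift cm / turn deg to bring TCP to p, tool x to world yaw (deg)"
    o=r.get_obs();M=R.from_quat(o['orientation']).as_matrix();d=M.T@(np.array(p)-o['ee_pos'])*100
    cy=np.degrees(np.arctan2(M[1,0],M[0,0]));t=None if yaw is None else -((yaw-cy+180)%360-180)
    print('shift',d.round(2),'turn',t,'yaw now',cy.round(2),'pos',o['ee_pos'].round(4),'tilt',M[:,2].round(4),'F',np.round(o['contact_force'],2),'op',o['opening'],'t',o['t'])
E
python3 - <<'E'
from h import *
T=cam('top')
a=at_z(T,[235,227.5],.06);b=at_z(T,[261.3,222.5],.06);print(a,b,np.linalg.norm(a-b),'slot yaw',np.degrees(np.arctan2(*(a-b)[1::-1]))-90)
plan([.513,.168,.26],2)
print(r.get_obs()['joints'])
E
```

```text
[0.50623223 0.195714   0.06      ] [0.52204586 0.12044884 0.06      ] 0.07690848440310107 slot yaw 11.865573067076824
shift [ 53.96 -63.78  -1.47] turn 14.7743441865845 yaw now 16.77 pos [ 0.1804 -0.5984  0.2453] tilt [-0. -0. -1.] F [-0.46 -0.03  0.51] op 0.08504990282111469 t 1.35
[-1.37350482e+00  4.93606872e-01  1.34549628e+00 -9.58335752e-06
  1.30248788e+00 -9.54734880e-02]
```

Call:
move_arm([
  [10,-12,-6,0],
  [27,-32,-8,5],
  [27,-32,-8,5],
  [27,-32,-8,5],
  [27,-32,-8,5],
  [27,-32,-8,5],
  [27,-32,-8,5],
  [27,-32,-8,5],
  [27,-32,-8,5],
  [27,-32,-8,5],
], fingers=5)

```text
t: 2.18
ee_pos: [0.3427, -0.2216, 0.3241]
orientation: [0.995, 0.102, 0.0, 0.0]
contact_force: [1.6, -0.0, 1.0]
opening: 0.05
```

```bash
python3 -c "
from h import *
plan([.513,.168,.27],11.9);print(r.get_obs()['joints'])"
```

```text
shift [ 24.6  -34.68   5.4 ] turn -0.1513178772359538 yaw now 11.75 pos [ 0.3427 -0.2216  0.3241] tilt [ 5.e-04 -4.e-04 -1.e+00] F [ 1.65 -0.03  0.97] op 0.05004907250379341 t 2.1833
[-7.20570734e-01  9.69618305e-02  1.71190399e+00  5.86814744e-05
  1.33212248e+00  6.45158643e-01]
```

Call:
move_arm([
  [24.6,-34.7,5.4,0],
  [24.6,-34.7,5.4,0],
  [24.6,-34.7,5.4,0],
  [24.6,-34.7,5.4,0],
  [24.6,-34.7,5.4,0],
  [24.6,-34.7,5.4,0],
  [24.6,-34.7,5.4,0],
  [24.6,-34.7,5.4,0],
  [24.6,-34.7,5.4,0],
  [24.6,-34.7,5.4,0],
])

```text
t: 3.02
ee_pos: [0.5081, 0.1578, 0.2709]
orientation: [0.995, 0.103, 0.0, 0.0]
contact_force: [1.3, -0.5, 0.7]
opening: 0.0501
```

Call:
move_arm([
  [1,-2,0,0],
  [1,-2,0,0],
  [1,-2,0,0],
  [1,-2,0,0],
])

```text
t: 3.35
ee_pos: [0.5131, 0.1767, 0.271]
orientation: [0.995, 0.103, -0.0, 0.0]
contact_force: [-0.4, 0.8, -0.4]
opening: 0.0501
```

```bash
python3 - <<'E'
from h import *
plan([.513,.168,.26],11.9)
cT=cam('wrist');im=r.camera('wrist');cv2.imwrite('pics/w1.png',im)
for q,z in(('knob',.146),('slot',.06),('gauge',.008)):
    print(q,[(np.round(d['xy'],1).tolist(),at_z(cT,d['xy'],z).round(4).tolist(),round(d['conf'],2)) for d in r.place_of('wrist',q)[:4]])
E
```

```text
shift [-0.19  0.85  1.1 ] turn -0.10880546216134235 yaw now 11.79 pos [0.5131 0.1767 0.271 ] tilt [-4.e-04 -3.e-04 -1.e+00] F [-0.37  0.8  -0.35] op 0.050096805407290744 t 3.35
knob [([325.7, 384.7], [0.4081, 0.1502, 0.146], 0.94), ([337.3, 241.4], [0.5135, 0.1652, 0.146], 0.91), ([191.6, 328.1], [0.4336, 0.248, 0.146], 0.78)]
slot [([599.6, 100.9], [0.6375, -0.0149, 0.06], 0.79), ([244.7, 454.4], [0.249, 0.1982, 0.06], 0.74), ([339.0, 210.7], [0.5137, 0.1602, 0.06], 0.68)]
gauge [([232.6, 258.3], [0.4338, 0.247, 0.008], 0.88), ([326.2, 302.0], [0.4064, 0.1471, 0.008], 0.78), ([333.0, 197.2], [0.5135, 0.1635, 0.008], 0.6), ([337.8, 241.8], [0.4715, 0.1496, 0.008], 0.49)]
```

View pics/w1.png

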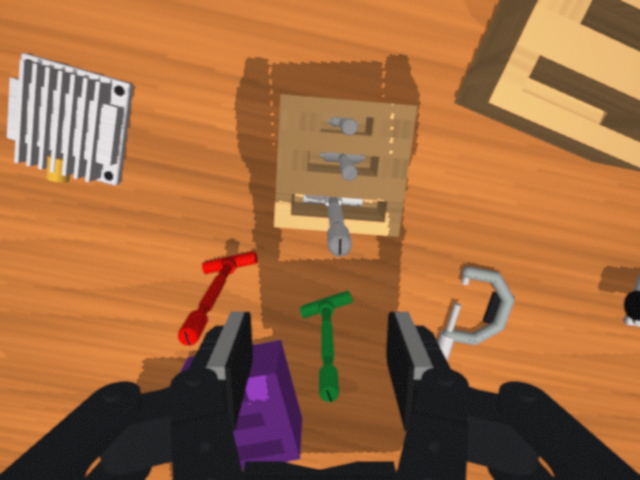

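The wrist view shows the tall gauge upright in the slot nearest the robot, knob at (340,243). The stand is turned a few degrees from the tool.

```bash
python3 - <<'E'
from h import *
cT=cam('wrist')
for a,b,z in(((275,227),(402,236),.06),((281,94),(416,104),.06),((291,200),(388,208),.06),((303,197),(362,204),.014)):
    A=at_z(cT,a,z);B=at_z(cT,b,z);d=A-B;print(A[:2],B[:2],np.linalg.norm(d),np.degrees(np.arctan2(d[1],d[0]))-90, (A+B)[:2]/2)
print(at_z(cT,(340,243),.158))
plan([.5135,.165,.157],7)
E
```

```text
[0.48952203 0.20887105] [0.50337664 0.10323808] 0.10653766757282725 7.472145193169766 [0.49644933 0.15605456]
[0.59332576 0.2222811 ] [0.60710003 0.12033514] 0.10287229575858689 7.694832926856662 [0.6002129  0.17130812]
[0.51470273 0.19999635] [0.52427044 0.12079222] 0.07977991217075048 6.887846747286673 [0.51948659 0.16039428]
[0.50949434 0.19067217] [0.51412358 0.13573861] 0.05512826711987429 4.8169225730151055 [0.51180896 0.16320539]
[0.51662645 0.16420349 0.158     ]
shift [-0.21  1.1  11.43] turn 4.702834286416106 yaw now 11.7 pos [0.5133 0.1762 0.2713] tilt [ 3.e-04  0.e+00 -1.e+00] F [-0.31  0.69  0.09] op 0.05009349343816168 t 3.55
```

Call:
move_arm([
  [-0.1,1.1,3,5],
  [-0.1,1.1,6,5],
  [-0.1,1.1,8,5],
  [-0.1,1.1,9,5],
  [-0.1,1.1,9,5],
  [-0.1,1.1,9,5],
])

```text
t: 4.05
ee_pos: [0.515, 0.1659, 0.1816]
orientation: [0.998, 0.059, 0.0, -0.0]
contact_force: [-0.1, -0.0, 0.6]
opening: 0.0498
```

```bash
python3 - <<'E'
from h import *
cT=cam('wrist');im=r.camera('wrist');cv2.imwrite('pics/w2.png',im)
for q,z in(('knob',.146),('slot',.06),('gauge',.008)):
    print(q,[(np.round(d['xy'],1).tolist(),at_z(cT,d['xy'],z).round(4).tolist(),round(d['conf'],2)) for d in r.place_of('wrist',q)[:4]])
plan([.514,.165,.141],6.5)
E
```

```text
knob [([318.8, 304.7], [0.5129, 0.1659, 0.146], 0.86)]
slot [([329.1, 240.7], [0.5153, 0.1598, 0.06], 0.91)]
gauge [([204.5, 308.3], [0.4321, 0.2473, 0.008], 0.94), ([321.5, 221.0], [0.5136, 0.164, 0.008], 0.89), ([323.6, 349.6], [0.4061, 0.1494, 0.008], 0.84)]
shift [-0.16  0.11  4.13] turn 0.27959763321157993 yaw now 6.78 pos [0.5154 0.1663 0.1823] tilt [ 2.2e-03  5.0e-04 -1.0e+00] F [-0.68 -0.62  0.14] op 0.04980710532254306 t 4.25
```

View pics/w2.png

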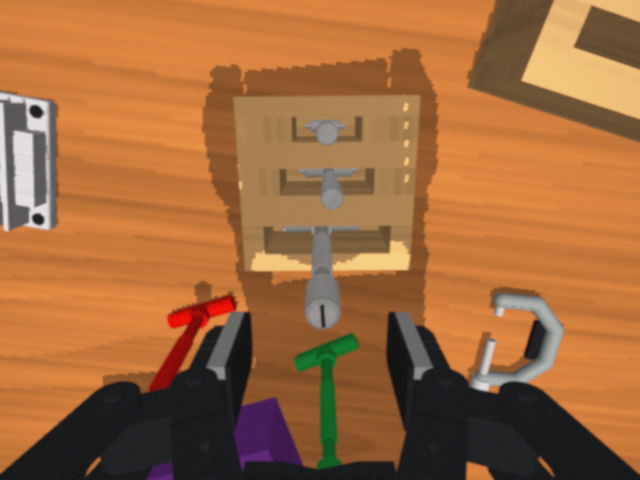

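The knob sits at (322,312), centred between the fingers. Head and slot are level in the picture, so the yaw is right. I'll descend and grip.

Call:
move_arm([
  [-0.2,0.05,2,0],
  [-0.2,0.05,4.1,0],
  [-0.2,0.05,4.1,0],
  [-0.2,0.05,4.1,0],
])

```text
t: 4.58
ee_pos: [0.5126, 0.1654, 0.1403]
orientation: [0.998, 0.059, -0.0, 0.0]
contact_force: [-0.0, -0.4, -0.5]
opening: 0.0499
```

Call:
move_arm([
  [0,0,0,0],
  [0,0,0,0],
  [0,0,0,0],
  [0,0,0,0],
  [0,0,0,0],
  [0,0,0,0],
], fingers=1.0, force=40)

```text
t: 5.08
ee_pos: [0.5135, 0.1654, 0.1412]
orientation: [0.998, 0.059, 0.001, 0.0]
contact_force: [0.4, -2.8, 7.5]
opening: 0.0141
```

Call:
move_arm([
  [0,0,-1,0],
  [0,0,-3,0],
  [0,0,-6,0],
  [0,0,-9,0],
  [0,0,-12,0],
  [0,0,-15,0],
  [0,0,-17,0],
  [0,0,-17,0],
  [0,0,-17,0],
])

```text
t: 5.83
ee_pos: [0.5129, 0.1655, 0.3115]
orientation: [0.998, 0.059, 0.001, -0.0]
contact_force: [-0.4, 0.1, -2.7]
opening: 0.014
```

```bash
python3 - <<'E'
from h import *
r.camera('wrist')
plan([.5207,-.209,.31],7)
r.camera('side')
S=cam('side');q=r.place_of('side','head');print([(d['xy'],d['conf']) for d in q],proj(S,[*r.get_obs()['ee_pos'][:2],r.get_obs()['ee_pos'][2]+.005-.131]))
im=r.camera('wrist');cv2.imwrite('pics/w3.png',im)
E
```

```text
shift [-3.590e+00  3.727e+01  2.000e-02] turn -0.2192430247162349 yaw now 6.78 pos [0.5124 0.1654 0.3103] tilt [ 2.e-04  1.e-04 -1.e+00] F [ 0.35  0.85 -2.57] op 0.014059566186158874 t 5.8833
[([302.3, 333.7], 0.93), ([245.5, 259.9], 0.83), ([259.2, 361.1], 0.7)] [np.float64(246.20400371747053), np.float64(260.16049829500946)]
```

View pics/w3.png

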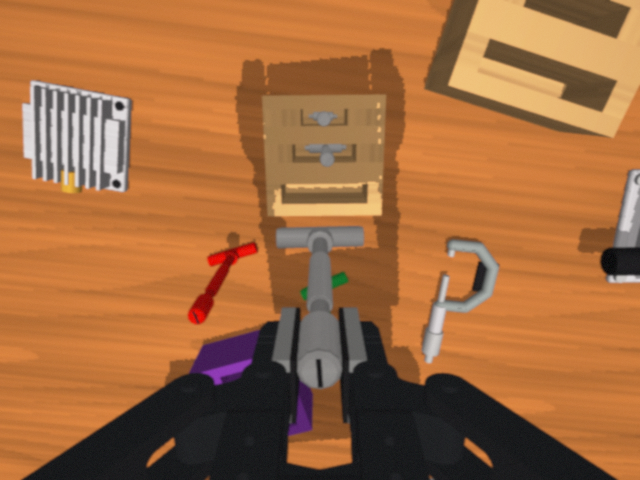

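The gauge hangs straight with its head centred at (319,237), and the other gauges are undisturbed. Next I carry it over the bore.

Call:
move_arm([
  [-0.2,2,0,0],
  [-0.6,6,0,0],
  [-1,10,0,0],
  [-1.4,14,0,0],
  [-1.8,18,0,0],
  [-2.2,22,0,0],
  [-2.6,26,0,0],
  [-2.9,30,0,0],
  [-3.2,33.5,0,0],
  [-3.5,36,0,0],
])

```text
t: 6.87
ee_pos: [0.52, -0.1992, 0.309]
orientation: [0.998, 0.058, -0.001, -0.0]
contact_force: [0.3, 0.3, -2.3]
opening: 0.0143
```

Call:
move_arm([
  [-0.1,0.8,0,0],
  [-0.1,1.2,0,0],
  [-0.1,1.2,0,0],
  [-0.1,1.2,0,0],
  [-0.1,1.2,0,0],
])

```text
t: 7.28
ee_pos: [0.5209, -0.207, 0.3099]
orientation: [0.998, 0.06, -0.0, -0.0]
contact_force: [0.1, 0.8, -1.0]
opening: 0.014
```

```bash
python3 - <<'E'
from h import *
plan([.5207,-.209,.31],7)
cT=cam('wrist');im=r.camera('wrist');cv2.imwrite('pics/w4.png',im)
p=r.get_obs()['ee_pos']
for q,z in(('deck',.135),('head',p[2]+.005-.131)):
    print(q,[(np.round(d['xy'],1).tolist(),at_z(cT,d['xy'],z).round(4).tolist(),round(d['conf'],2)) for d in r.place_of('wrist',q)[:4]])
for n in('top','side'):
    r.camera(n);print(n,[(np.round(d['xy'],1).tolist(),at_z(cam(n),d['xy'],.135).round(4).tolist(),round(d['conf'],2)) for d in r.place_of(n,'deck')[:4]])
E
```

```text
shift [-0.04  0.2  -0.01] turn -0.1522888754220446 yaw now 6.85 pos [ 0.5209 -0.207   0.3099] tilt [-4.e-04  5.e-04 -1.e+00] F [ 0.08  0.78 -1.01] op 0.013951578970111614 t 7.2833
deck [([327.7, 229.1], [0.5135, -0.2142, 0.135], 0.62)]
head [([318.9, 236.9], [0.5216, -0.2066, 0.1841], 0.69)]
top [([380.9, 221.2], [0.5163, -0.2137, 0.135], 0.62)]
side [([354.3, 174.0], [0.525, -0.2204, 0.135], 0.87)]
```

View pics/w4.png

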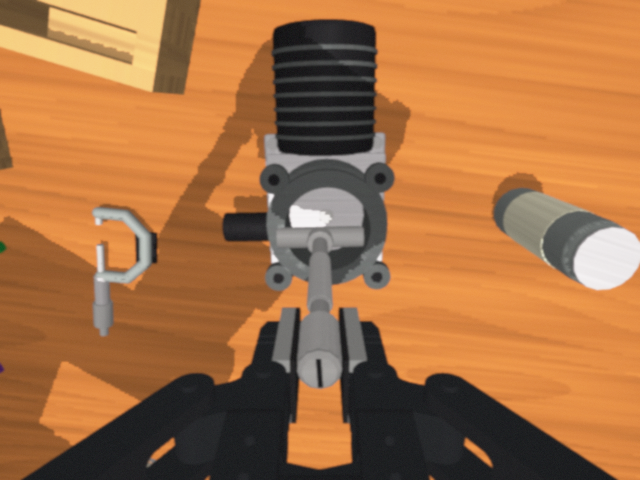

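The bore mouth is centred at about (327,229), which agrees with the centre of the four bosses. The head is at (319,237). I'll shift and lower to just above the mouth, then compare there.

```bash
python3 -c "
from h import *
plan([.513,-.2143,.279],7)"
```

```text
shift [-0.86  0.54  3.11] turn -0.19887480841720162 yaw now 6.8 pos [ 0.5209 -0.208   0.3101] tilt [ 1.e-04 -0.e+00 -1.e+00] F [-0.13  0.57 -2.86] op 0.013897709582658539 t 7.6333
```

Call:
move_arm([
  [-0.85,0.55,0.5,0],
  [-0.85,0.55,1.5,0],
  [-0.85,0.55,2.5,0],
  [-0.85,0.55,3,0],
  [-0.85,0.55,3,0],
  [-0.85,0.55,3,0],
])

```text
t: 8.13
ee_pos: [0.513, -0.2146, 0.2795]
orientation: [0.998, 0.059, -0.0, -0.0]
contact_force: [0.9, 0.0, -1.3]
opening: 0.0139
```

```bash
python3 - <<'E'
from h import *
plan([.513,-.2143,.279],7)
cT=cam('wrist');im=r.camera('wrist')
p=r.get_obs()['ee_pos']
for q,z in(('deck',.135),('head',p[2]+.005-.131)):
    print(q,[(np.round(d['xy'],1).tolist(),at_z(cT,d['xy'],z).round(4).tolist(),round(d['conf'],2)) for d in r.place_of('wrist',q)[:4]])
# draw predicted mouth circle at estimated centre
im=im.copy()
for a in np.linspace(0,2*np.pi,90):
    u=proj(cT,[.5127+.032*np.cos(a),-.2143+.032*np.sin(a),.135]);cv2.circle(im,tuple(int(round(v)) for v in u),0,(0,0,255),-1)
cv2.imwrite('pics/w5.png',cv2.resize(im[130:330,200:460],(780,600),interpolation=cv2.INTER_CUBIC))
E
```

```text
shift [ 0.   -0.03  0.05] turn -0.22403304561171922 yaw now 6.78 pos [ 0.513  -0.2146  0.2795] tilt [-9.e-04  6.e-04 -1.e+00] F [ 0.94  0.04 -1.33] op 0.01389256620294047 t 8.1333
deck [([318.7, 235.9], [0.5086, -0.2147, 0.135], 0.74)]
head [([319.9, 238.6], [0.5127, -0.215, 0.154], 0.8)]
```

View pics/w5.png

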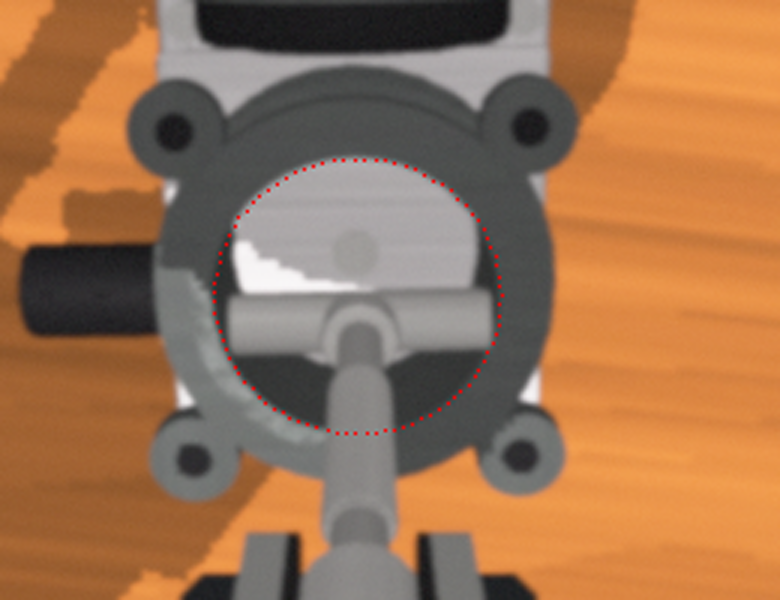

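The predicted mouth circle fits the bore edge, with its centre at (0.5127, -0.2143). The crown's centre mark is at crop (355,252), so I can estimate the crown's depth from it.

```bash
python3 - <<'E'
from h import *
cT=cam('wrist');m=(200+355/3,130+252/3)
for z in(.085,.09,.095,.1,.105,.11): print(z,np.round(proj(cT,[.5127,-.2143,z]),1),m)
E
```

```text
0.085 [318.3 212.8] (318.3333333333333, 214.0)
0.09 [318.3 214.3] (318.3333333333333, 214.0)
0.095 [318.3 215.9] (318.3333333333333, 214.0)
0.1 [318.3 217.5] (318.3333333333333, 214.0)
0.105 [318.3 219.2] (318.3333333333333, 214.0)
0.11 [318.3 221. ] (318.3333333333333, 214.0)
```

Call:
move_arm([
  [0,-0.05,0.8,0],
  [0,-0.05,1.6,0],
  [0,-0.05,2.4,0],
  [0,-0.05,3,0],
  [0,-0.05,3,0],
  [0,-0.05,3,0],
  [0,-0.05,3,0],
])

```text
t: 8.87
ee_pos: [0.5132, -0.2143, 0.2502]
orientation: [0.998, 0.059, 0.0, 0.0]
contact_force: [0.8, -0.2, -2.5]
opening: 0.014
```

Call:
move_arm([
  [0,0,0.4,0],
  [0,0,0.8,0],
  [0,0,1.2,0],
  [0,0,1.2,0],
  [0,0,1.2,0],
])

```text
t: 9.28
ee_pos: [0.5129, -0.2141, 0.2378]
orientation: [0.998, 0.059, -0.0, -0.0]
contact_force: [0.8, 0.1, -1.8]
opening: 0.0139
```

Call:
move_arm([
  [0,0,0.1,0],
  [0,0,0.2,0],
  [0,0,0.2,0],
  [0,0,0.2,0],
])

```text
t: 9.62
ee_pos: [0.5131, -0.2142, 0.2361]
orientation: [0.998, 0.059, 0.0, -0.0]
contact_force: [0.0, 0.8, -1.0]
opening: 0.0138
```

Call:
move_arm([
  [0,0,0.1,0],
  [0,0,0.2,0],
  [0,0,0.2,0],
  [0,0,0.2,0],
])

```text
t: 9.95
ee_pos: [0.513, -0.2142, 0.234]
orientation: [0.998, 0.059, -0.0, -0.0]
contact_force: [-0.2, -0.7, -1.0]
opening: 0.0139
```

Call:
move_arm([
  [0,0,0.1,0],
  [0,0,0.2,0],
  [0,0,0.2,0],
  [0,0,0.2,0],
])

```text
t: 10.28
ee_pos: [0.513, -0.2142, 0.2319]
orientation: [0.998, 0.059, -0.0, -0.0]
contact_force: [-0.2, -0.6, -2.2]
opening: 0.0142
```

Call:
move_arm([
  [0,0,0.1,0],
  [0,0,0.2,0],
  [0,0,0.2,0],
  [0,0,0.2,0],
])

```text
t: 10.62
ee_pos: [0.513, -0.2142, 0.23]
orientation: [0.998, 0.059, -0.0, -0.0]
contact_force: [-0.5, 0.1, -2.1]
opening: 0.0142
```

Call:
move_arm([
  [0,0,0.1,0],
  [0,0,0.2,0],
  [0,0,0.2,0],
  [0,0,0.2,0],
])

```text
t: 10.95
ee_pos: [0.513, -0.2142, 0.228]
orientation: [0.998, 0.059, -0.0, -0.0]
contact_force: [-0.2, -0.6, -2.2]
opening: 0.014
```

Call:
move_arm([
  [0,0,0.1,0],
  [0,0,0.15,0],
  [0,0,0.15,0],
  [0,0,0.15,0],
])

```text
t: 11.28
ee_pos: [0.513, -0.2142, 0.2265]
orientation: [0.998, 0.059, -0.0, -0.0]
contact_force: [0.3, 0.2, -0.8]
opening: 0.0143
```

Call:
move_arm([
  [0,0,0.1,0],
  [0,0,0.15,0],
  [0,0,0.15,0],
  [0,0,0.15,0],
])

```text
t: 11.62
ee_pos: [0.513, -0.2142, 0.225]
orientation: [0.998, 0.059, -0.0, -0.0]
contact_force: [0.1, 0.5, -1.9]
opening: 0.0142
```

Call:
move_arm([
  [0,0,0.1,0],
  [0,0,0.15,0],
  [0,0,0.15,0],
  [0,0,0.15,0],
])

```text
t: 11.95
ee_pos: [0.5133, -0.2144, 0.2239]
orientation: [0.998, 0.059, 0.0, 0.0]
contact_force: [-0.1, 0.2, 5.5]
opening: 0.0139
```

Call:
move_arm([
  [0,0,0.04,0],
  [0,0,0.04,0],
  [0,0,0.04,0],
  [0,0,0.04,0],
])

```text
t: 12.28
ee_pos: [0.5133, -0.2144, 0.2236]
orientation: [0.998, 0.059, 0.0, 0.0]
contact_force: [0.1, -0.8, 6.6]
opening: 0.0138
```

```bash
python3 - <<'E'
from h import *
for i in range(4):
    o=r.get_obs();print(o['contact_force'].round(1),o['moment'].round(3),o['joints'].round(3));r.camera('wrist')
plan([.513,-.2143,.2235])
E
```

```text
[ 0.1 -0.8  6.6] [0.075 0.062 0.028] [-0.503  0.42   1.546  0.     1.175  0.95 ]
[-0.5  0.   6.2] [0.034 0.047 0.013] [-0.503  0.42   1.546  0.     1.175  0.95 ]
[-0.9  1.1  6.2] [ 0.033  0.065 -0.09 ] [-0.503  0.42   1.546  0.     1.175  0.95 ]
[0.3 0.2 6.2] [ 0.056  0.047 -0.009] [-0.503  0.42   1.546  0.     1.175  0.95 ]
shift [-0.03 -0.01  0.01] turn None yaw now 6.77 pos [ 0.5133 -0.2144  0.2236] tilt [ 8.e-04 -5.e-04 -1.e+00] F [-0.52  0.38  8.13] op 0.013975159269128243 t 12.4833
```

Call:
move_arm([
  [0,0,0.03,0],
  [0,0,0.03,0],
  [0,0,0.03,0],
])

```text
t: 12.73
ee_pos: [0.5134, -0.2144, 0.2234]
orientation: [0.998, 0.059, 0.001, 0.0]
contact_force: [-0.9, 1.0, 7.7]
opening: 0.0138
```

Call:
move_arm([
  [0,0,0,-5],
  [0,0,0,-10],
  [0,0,0,-15],
  [0,0,0,-20],
  [0,0,0,-25],
  [0,0,0,-25],
])

```text
t: 13.23
ee_pos: [0.5135, -0.2146, 0.2234]
orientation: [0.961, 0.277, 0.0, 0.001]
contact_force: [-0.7, -0.7, 7.4]
opening: 0.0141
```

```bash
python3 - <<'E'
from h import *
plan([.513,-.2143,.2235])
im=r.camera('wrist');cv2.imwrite('pics/w6.png',im)
for i in range(2):
    o=r.get_obs();print(o['contact_force'].round(1),o['moment'].round(3));r.camera('wrist')
E
```

```text
shift [-0.03 -0.05 -0.01] turn None yaw now 32.12 pos [ 0.5135 -0.2146  0.2234] tilt [ 1.3e-03 -9.0e-04 -1.0e+00] F [-0.67 -0.7   7.39] op 0.014131899408270667 t 13.2333
[ 0.5 -0.7  7.3] [-0.21   0.026  0.049]
[ 0.2 -0.   7.2] [-0.232 -0.022  0.03 ]
```

View pics/w6.png

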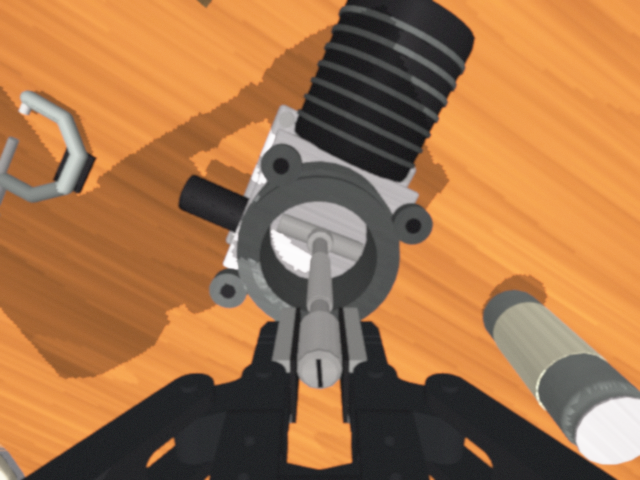

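The barrel stayed in place, lying about 25° across the tool from (283,222) to (363,257), so the knob is turning alone. I'll keep turning to free the plungers.

Call:
move_arm([
  [0,0,0,-6],
  [0,0,0,-12],
  [0,0,0,-18],
  [0,0,0,-24],
  [0,0,0,-30],
  [0,0,0,-36],
  [0,0,0,-38],
  [0,0,0,-38],
  [0,0,0,-38],
])

```text
t: 14.13
ee_pos: [0.5137, -0.2146, 0.2235]
orientation: [0.82, 0.572, 0.0, 0.001]
contact_force: [0.9, -0.8, 7.4]
opening: 0.0139
```

```bash
python3 - <<'E'
from h import *
plan([.513,-.2143,.2235])
im=r.camera('wrist');cv2.imwrite('pics/w7.png',cv2.resize(im[130:330,200:460],(780,600),interpolation=cv2.INTER_CUBIC))
for i in range(2):
    o=r.get_obs();print(o['contact_force'].round(1),o['moment'].round(3));r.camera('wrist')
E
```

```text
shift [ 0.   -0.07 -0.  ] turn None yaw now 69.8 pos [ 0.5137 -0.2146  0.2235] tilt [ 1.6e-03 -9.0e-04 -1.0e+00] F [ 0.91 -0.8   7.44] op 0.013913218722817632 t 14.1333
[ 0.7 -0.3  8.3] [-0.111 -0.238  0.073]
[0.9 0.2 7.6] [-0.059 -0.259  0.064]
```

View pics/w7.png

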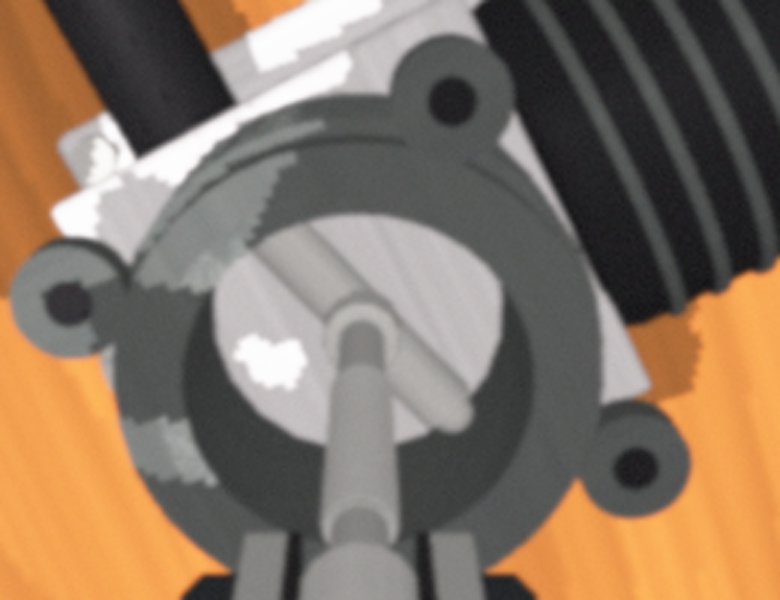

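```bash
python3 - <<'E'
from h import *
cT=cam('wrist');z=.2236+.005-.131
f=lambda u,v:at_z(cT,(200+u/3,130+v/3),z+.005)
A=f(262,240);B=f(462,415);C=f(285,240);D=f(440,400)
for a,b in((A,B),(C,D)): d=a-b;print(a[:2],b[:2],np.linalg.norm(d),np.degrees(np.arctan2(d[1],d[0])))
for q in('tip_a','tip_b','head'):
    print(q,[(np.round(d['xy'],1).tolist(),at_z(cT,d['xy'],z).round(4).tolist(),round(d['conf'],2)) for d in r.place_of('wrist',q)[:3]])
E
```

```text
[ 0.50181655 -0.18902191] [ 0.52744469 -0.23875967] 0.05595218077483374 117.26047627491238
[ 0.50615979 -0.19062586] [ 0.5241988  -0.23396247] 0.046941105511481465 112.59969630804281
tip_a [([318.3, 240.6], [0.5121, -0.2152, 0.0976], 0.62), ([354.4, 272.1], [0.5266, -0.2433, 0.0976], 0.39)]
tip_b [([318.3, 240.6], [0.5121, -0.2152, 0.0976], 0.62), ([354.4, 272.1], [0.5266, -0.2433, 0.0976], 0.39)]
head [([320.3, 239.5], [0.5135, -0.2149, 0.0976], 0.8)]
```

Call:
move_arm([
  [0,0,0.03,0],
  [0,0,0.03,-5],
  [0,0,0.03,-10],
  [0,0,0.03,-15],
  [0,0,0.03,-20],
  [0,0,0.03,-20],
  [0,0,0.03,-20],
])

```text
t: 15.02
ee_pos: [0.5135, -0.2145, 0.223]
orientation: [0.708, 0.706, 0.0, 0.001]
contact_force: [1.3, -0.5, 6.9]
opening: 0.0138
```

```bash
python3 - <<'E'
from h import *
plan([.513,-.2143,.2235])
cT=cam('wrist');im=r.camera('wrist');cv2.imwrite('pics/w8.png',cv2.resize(im[170:290,250:410],(800,600),interpolation=cv2.INTER_CUBIC))
for q in('tip_a','head'):
    print(q,[(np.round(d['xy'],1).tolist(),at_z(cT,d['xy'],.0976).round(4).tolist(),round(d['conf'],2)) for d in r.place_of('wrist',q)[:3]])
E
```

```text
shift [ 0.02 -0.05 -0.05] turn None yaw now 89.82 pos [ 0.5135 -0.2145  0.223 ] tilt [ 1.2e-03 -6.0e-04 -1.0e+00] F [ 1.35 -0.48  6.93] op 0.013767361472920254 t 15.0167
tip_a [([333.0, 284.4], [0.5215, -0.2451, 0.0976], 0.58)]
head [([318.3, 241.1], [0.5121, -0.2154, 0.0976], 0.65), ([323.7, 260.7], [0.5155, -0.2286, 0.0976], 0.39)]
```

View pics/w8.png

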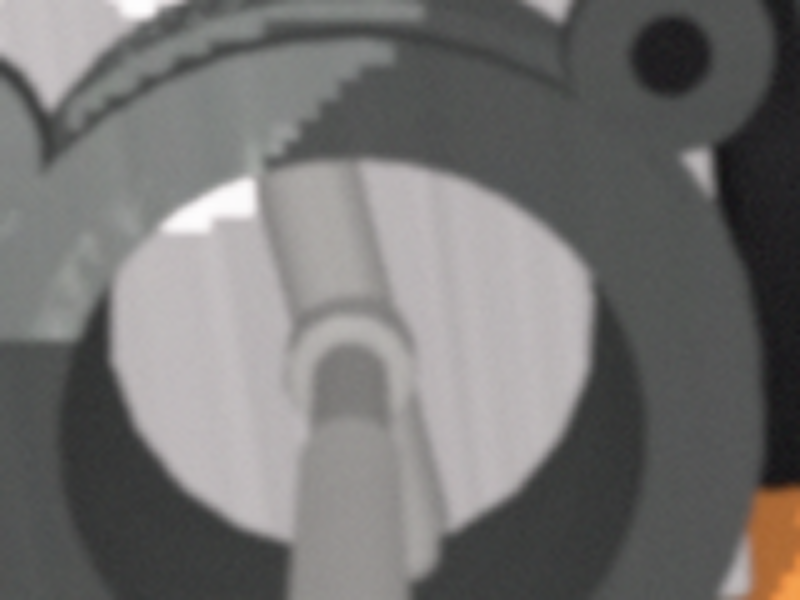

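The plungers are out to the walls: the tip is 31 mm from the axis and the knob has turned about 1.2 rad relative to the barrel. Now I tighten.

Call:
move_arm([
  [0,0,0.03,0],
  [0,0,0.03,6],
  [0,0,0.03,12],
  [0,0,0.03,18],
  [0,0,0.03,24],
  [0,0,0.03,30],
  [0,0,0.03,36],
  [0,0,0.03,42],
  [0,0,0.03,42],
])

```text
t: 15.92
ee_pos: [0.5133, -0.2143, 0.2227]
orientation: [0.916, 0.402, 0.0, 0.0]
contact_force: [-0.1, -0.0, 7.1]
opening: 0.0141
```

Call:
move_arm([
  [0,0,0,6],
  [0,0,0,12],
  [0,0,0,18],
  [0,0,0,24],
  [0,0,0,30],
  [0,0,0,36],
  [0,0,0,41],
  [0,0,0,41],
  [0,0,0,41],
])

```text
t: 16.67
ee_pos: [0.5132, -0.2141, 0.2227]
orientation: [0.998, 0.059, 0.0, -0.0]
contact_force: [-0.9, 1.8, 8.5]
opening: 0.0139
```

```bash
python3 - <<'E'
from h import *
plan([.513,-.2143,.2235])
cT=cam('wrist');im=r.camera('wrist');cv2.imwrite('pics/w9.png',cv2.resize(im[150:300,220:420],(800,600),interpolation=cv2.INTER_CUBIC))
for q in('tip_a','head'):
    print(q,[(np.round(d['xy'],1).tolist(),at_z(cT,d['xy'],.0976).round(4).tolist(),round(d['conf'],2)) for d in r.place_of('wrist',q)[:3]])
print(r.get_obs()['moment'])
E
```

```text
shift [-0.02  0.02 -0.08] turn None yaw now 6.74 pos [ 0.5132 -0.2141  0.2227] tilt [ 6.e-04  1.e-04 -1.e+00] F [-0.95  1.79  8.5 ] op 0.013901285463688608 t 16.6667
tip_a [([264.5, 245.5], [0.5046, -0.1803, 0.0976], 0.62), ([371.4, 233.6], [0.5202, -0.2461, 0.0976], 0.47)]
head [([318.0, 237.1], [0.5141, -0.2132, 0.0976], 0.85), ([552.9, 221.2], [0.5413, -0.3565, 0.0976], 0.35)]
[0.56564268 0.15682587 0.00641629]
```

View pics/w9.png

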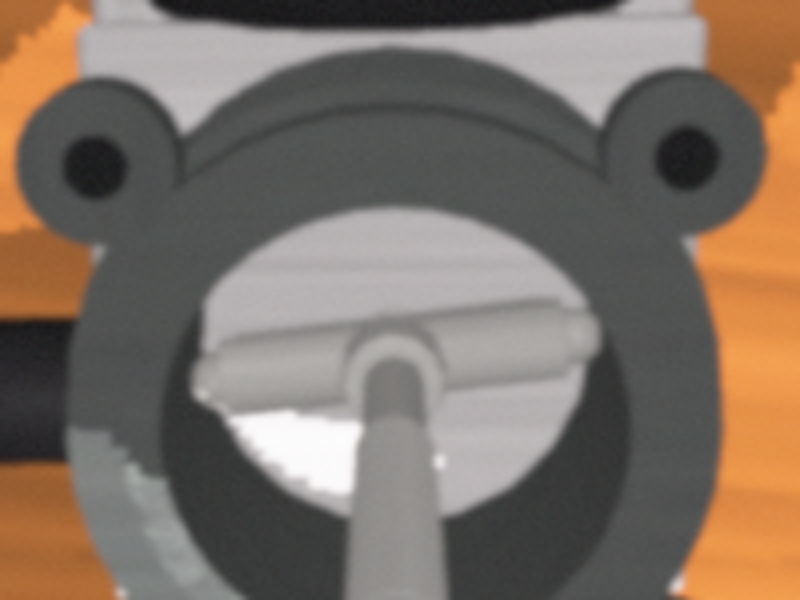

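Both plungers show beyond the barrel at crop (205,375) and (590,335), touching the walls. The barrel is 6–7° from the tool, which puts the lock at about 0 or slightly below. I'll nip it up a little more, then draw out.

Call:
move_arm([
  [0,0,0,3],
  [0,0,0,6],
  [0,0,0,6],
  [0,0,0,6],
])

```text
t: 17.15
ee_pos: [0.5132, -0.214, 0.2227]
orientation: [1.0, 0.007, 0.0, -0.0]
contact_force: [-0.8, 2.2, 9.3]
opening: 0.0138
```

Call:
move_arm([
  [0,0,-0.2,0],
  [0,0,-0.6,0],
  [0,0,-1.2,0],
  [0,0,-2,0],
  [0,0,-3,0],
  [0,0,-4,0],
  [0,0,-5,0],
  [0,0,-5,0],
])

```text
t: 17.82
ee_pos: [0.5141, -0.2149, 0.2751]
orientation: [1.0, 0.007, 0.002, 0.001]
contact_force: [0.2, -0.6, -1.2]
opening: 0.014
```

Call:
move_arm([
  [0,0,-1,0],
  [0,0,-2,0],
  [0,0,-3,0],
  [0,0,-4,0],
  [0,0,-4,0],
  [0,0,-4,0],
  [0,0,-4,0],
])

```text
t: 18.4
ee_pos: [0.5129, -0.2142, 0.312]
orientation: [1.0, 0.007, -0.0, -0.0]
contact_force: [-0.1, 0.4, -2.8]
opening: 0.0143
```

```bash
python3 - <<'E'
from h import *
plan([.513,-.2143,.2235])
cT=cam('wrist');im=r.camera('wrist');cv2.imwrite('pics/w10.png',cv2.resize(im[170:290,240:400],(800,600),interpolation=cv2.INTER_CUBIC))
z=r.get_obs()['ee_pos'][2]+.005-.131
for q in('tip_a','head'):
    print(q,[(np.round(d['xy'],1).tolist(),at_z(cT,d['xy'],z).round(4).tolist(),round(d['conf'],2)) for d in r.place_of('wrist',q)[:3]])
E
```

```text
shift [0.01 0.02 8.85] turn None yaw now 0.78 pos [ 0.5129 -0.2142  0.312 ] tilt [-4.e-04  2.e-04 -1.e+00] F [-0.12  0.45 -2.85] op 0.014283557148377276 t 18.4
tip_a [([269.3, 248.8], [0.5052, -0.1826, 0.1858], 0.63), ([372.2, 226.2], [0.5209, -0.2472, 0.1858], 0.62)]
head [([316.8, 239.5], [0.5118, -0.2127, 0.1858], 0.77)]
```

View pics/w10.png

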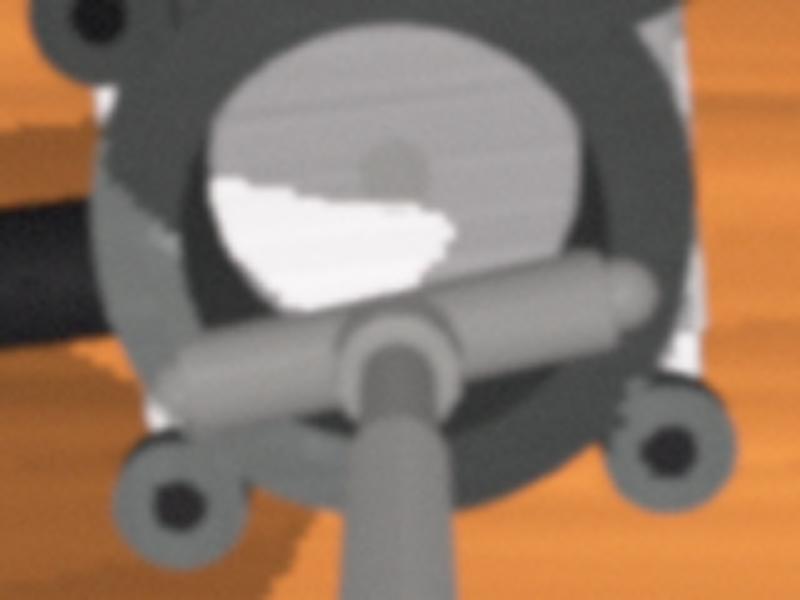

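The gauge is out with both plungers still extended, tips at about (272,248) and (372,227), spanning about 65 mm. The barrel sits about 13° CCW of the tool. I carry it back above the slot, turning it to line up.

```bash
python3 - <<'E'
from h import *
plan([.5155,.16,.312],-5.6)
E
```

```text
shift [ 7.80e-01 -3.74e+01 -1.00e-02] turn 6.379619815653427 yaw now 0.78 pos [ 0.5128 -0.2141  0.3117] tilt [-9.e-04  5.e-04 -1.e+00] F [ 0.07  0.42 -1.54] op 0.013879017830494398 t 18.55
```

Call:
move_arm([
  [0.1,-2,0,0],
  [0.2,-6,0,0],
  [0.3,-10,0,1],
  [0.4,-14,0,2],
  [0.5,-18,0,3],
  [0.6,-22,0,4],
  [0.7,-26,0,5],
  [0.8,-30,0,6.4],
  [0.8,-33.5,0,6.4],
  [0.8,-36,0,6.4],
])

```text
t: 19.38
ee_pos: [0.5156, 0.1488, 0.312]
orientation: [0.999, -0.048, -0.0, -0.0]
contact_force: [0.1, 0.2, -2.2]
opening: 0.014
```

Call:
move_arm([
  [0.1,-0.8,0,0],
  [0.1,-1.3,0,0],
  [0.1,-1.3,0,0],
  [0.1,-1.3,0,0],
  [0.1,-1.3,0,0],
])

```text
t: 19.8
ee_pos: [0.5185, 0.1576, 0.3122]
orientation: [0.999, -0.05, -0.0, 0.0]
contact_force: [-0.4, 0.6, -1.9]
opening: 0.0138
```

```bash
python3 - <<'E'
from h import *
plan([.5155,.16,.312],-5.6)
cT=cam('wrist');im=r.camera('wrist');cv2.imwrite('pics/w11.png',cv2.resize(im[140:260,240:400],(800,600),interpolation=cv2.INTER_CUBIC))
z=r.get_obs()['ee_pos'][2]+.005-.131
for q,z in(('tip_a',z),('head',z),('slot',.06)):
    print(q,[(np.round(d['xy'],1).tolist(),at_z(cT,d['xy'],z).round(4).tolist(),round(d['conf'],2)) for d in r.place_of('wrist',q)[:3]])
E
```

```text
shift [-0.32 -0.21  0.02] turn -0.09162330206055458 yaw now -5.69 pos [0.5185 0.1576 0.3122] tilt [-3.e-04 -3.e-04 -1.e+00] F [-0.38  0.56 -1.89] op 0.013810791138008554 t 19.8
tip_a [([267.7, 247.7], [0.5153, 0.1904, 0.1862], 0.51), ([371.9, 228.9], [0.5211, 0.1239, 0.1862], 0.46)]
head [([317.0, 238.4], [0.5183, 0.1587, 0.1862], 0.94), ([244.9, 275.2], [0.4982, 0.2077, 0.1862], 0.88), ([338.4, 289.0], [0.4824, 0.1483, 0.1862], 0.79)]
slot [([308.5, 436.6], [0.2514, 0.1958, 0.06], 0.95), ([510.4, 34.2], [0.6368, -0.0109, 0.06], 0.82), ([316.8, 198.6], [0.5173, 0.1595, 0.06], 0.7)]
```

View pics/w11.png

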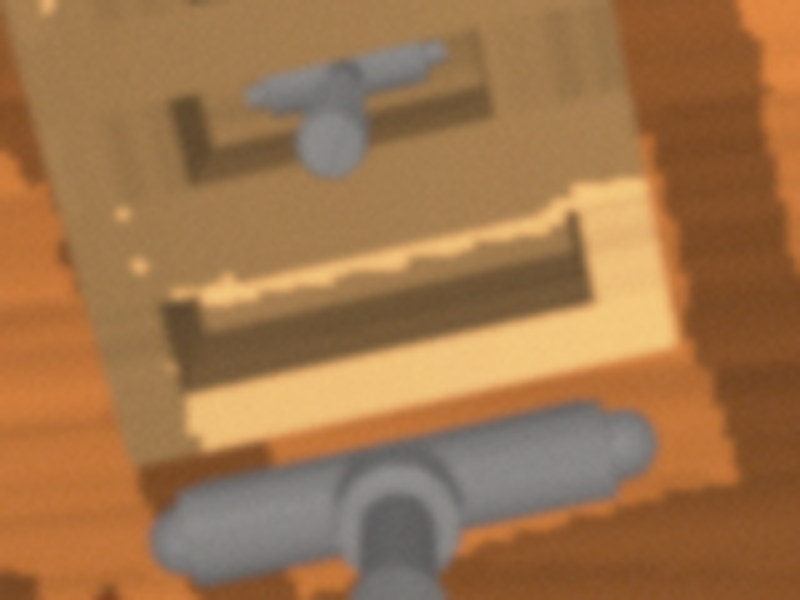

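Slot corners at crop (165,305), (182,388), (592,300) and (573,215) are parallel to the barrel within about 1°. Next I work out the final offset.

```bash
python3 - <<'E'
from h import *
cT=cam('wrist');o=r.get_obs();p=o['ee_pos'];z=p[2]-.126
f=lambda u,v,z:at_z(cT,(240+u/5,140+v/5),z)
C=[f(*c,.06) for c in((165,305),(182,388),(592,300),(573,215))];c=np.mean(C,0);print('slot',c)
for i in range(4): print(np.linalg.norm(C[i]-C[i-1]).round(4),end=' ')
ang=lambda a,b:np.degrees(np.arctan2(*(a-b)[1::-1]))-90
print(ang(C[1],C[2]),ang(C[0],C[3]),'front',ang(f(140,465,.06),f(680,345,.06)),'barrel',ang(f(215,585,z),f(612,492,z)),ang(f(185,490,z),f(600,402,z)), 'mid',f(400,492,z),'tips',np.linalg.norm(f(152,545,z)-f(656,440,z)))
print('axis head px',proj(cT,[p[0],p[1],z]))
plan([c[0],c[1],.152],-5.6)
E
```

```text
slot [0.51577353 0.16149596 0.06      ]
0.076 0.0159 0.0773 0.0161 6.690260558950115 6.862699220320508 front 7.237581866338189 barrel 8.184317882832303 6.731685843281838 mid [0.51820613 0.15725098 0.18631629] tips 0.0649673404907723
axis head px [np.float64(318.8246389250597), np.float64(238.02219084238288)]
shift [-0.31 -0.32 16.03] turn -0.08570985311348522 yaw now -5.69 pos [0.5185 0.158  0.3123] tilt [ 0.  0. -1.] F [ 0.08  0.4  -1.78] op 0.014328428369941101 t 20.0
```

Call:
move_arm([
  [-0.15,-0.1,1.5,0],
  [-0.29,-0.22,4,0],
  [-0.29,-0.22,7,0],
  [-0.29,-0.22,9,0],
  [-0.29,-0.22,10.4,0],
  [-0.29,-0.22,10.4,0],
  [-0.29,-0.22,10.4,0],
  [-0.29,-0.22,10.4,0],
])

```text
t: 20.67
ee_pos: [0.5164, 0.1611, 0.2093]
orientation: [0.999, -0.049, 0.001, -0.0]
contact_force: [0.2, 0.4, -2.1]
opening: 0.0142
```

```bash
python3 - <<'E'
from h import *
plan([.5158,.1605,.142],-5.6)
cT=cam('wrist');im=r.camera('wrist');cv2.imwrite('pics/w12.png',cv2.resize(im[160:300,230:410],(771,600),interpolation=cv2.INTER_CUBIC))
z=r.get_obs()['ee_pos'][2]+.005-.131
for q,z in(('tip_a',z),('head',z),('slot',.06)):
    print(q,[(np.round(d['xy'],1).tolist(),at_z(cT,d['xy'],z).round(4).tolist(),round(d['conf'],2)) for d in r.place_of('wrist',q)[:3]])
E
```

```text
shift [-0.06  0.07  6.73] turn -0.03918061099921033 yaw now -5.64 pos [0.5164 0.1611 0.2093] tilt [ 1.4e-03  3.0e-04 -1.0e+00] F [ 0.17  0.41 -2.15] op 0.01417609860239199 t 20.6667
tip_a [([372.1, 228.5], [0.5195, 0.1274, 0.0835], 0.69), ([269.2, 246.1], [0.5144, 0.1929, 0.0835], 0.63)]
head [([227.3, 314.2], [0.4696, 0.2272, 0.0835], 0.89), ([318.6, 239.0], [0.516, 0.1613, 0.0835], 0.72)]
slot [([599.5, 3.0], [0.6358, -0.0149, 0.06], 0.97), ([318.8, 232.7], [0.5132, 0.1615, 0.06], 0.59), ([320.2, 235.1], [0.5114, 0.1607, 0.06], 0.34)]
```

Call:
move_arm([
  [-0.05,0,0.4,0],
  [-0.05,0,0.8,0],
  [-0.05,0,1.2,0],
  [-0.05,0,1.2,0],
  [-0.05,0,1.2,0],
])

```text
t: 21.28
ee_pos: [0.5151, 0.1612, 0.1959]
orientation: [0.999, -0.049, -0.0, 0.0]
contact_force: [-0.3, 0.1, -3.1]
opening: 0.0139
```

Call:
move_arm([
  [0,0,0.2,0],
  [0,0,0.4,0],
  [0,0,0.6,0],
  [0,0,0.6,0],
  [0,0,0.6,0],
])

```text
t: 21.7
ee_pos: [0.5152, 0.1612, 0.1901]
orientation: [0.999, -0.049, -0.0, 0.0]
contact_force: [-0.3, -0.9, -2.1]
opening: 0.014
```

Call:
move_arm([
  [0,0,0.2,0],
  [0,0,0.4,0],
  [0,0,0.6,0],
  [0,0,0.6,0],
  [0,0,0.6,0],
])

```text
t: 22.12
ee_pos: [0.5152, 0.1612, 0.1841]
orientation: [0.999, -0.049, -0.0, 0.0]
contact_force: [0.7, -0.2, -2.2]
opening: 0.014
```

Call:
move_arm([
  [0,0,0.6,0],
  [0,0,1.2,0],
  [0,0,1.8,0],
  [0,0,2.4,0],
  [0,0,3,0],
  [0,0,3.6,0],
  [0,0,3.7,0],
  [0,0,3.7,0],
])

```text
t: 22.78
ee_pos: [0.5151, 0.1611, 0.1467]
orientation: [0.999, -0.049, -0.0, 0.0]
contact_force: [-0.2, -0.3, -1.7]
opening: 0.0137
```

Call:
move_arm([
  [0,0,0.1,0],
  [0,0,0.2,0],
  [0,0,0.2,0],
])

```text
t: 23.03
ee_pos: [0.5154, 0.1612, 0.1453]
orientation: [0.999, -0.049, 0.0, -0.0]
contact_force: [-0.3, 0.5, -0.8]
opening: 0.0141
```

Call:
move_arm([
  [0,0,0.1,0],
  [0,0,0.15,0],
  [0,0,0.15,0],
])

```text
t: 23.28
ee_pos: [0.5152, 0.1612, 0.1437]
orientation: [0.999, -0.049, 0.0, -0.0]
contact_force: [-0.4, 0.4, -2.6]
opening: 0.014
```

Call:
move_arm([
  [0,0,0.1,0],
  [0,0,0.15,0],
  [0,0,0.15,0],
])

```text
t: 23.53
ee_pos: [0.5152, 0.1612, 0.1422]
orientation: [0.999, -0.049, -0.0, 0.0]
contact_force: [-0.2, 0.6, -1.5]
opening: 0.0142
```

Call:
move_arm([
  [0,0,0.05,0],
  [0,0,0.1,0],
  [0,0,0.1,0],
])

```text
t: 23.78
ee_pos: [0.5152, 0.1612, 0.1412]
orientation: [0.999, -0.049, -0.0, 0.0]
contact_force: [-0.6, -0.1, -2.0]
opening: 0.0142
```

Call:
move_arm([
  [0,0,0.05,0],
  [0,0,0.1,0],
  [0,0,0.1,0],
])

```text
t: 24.03
ee_pos: [0.5155, 0.1613, 0.1405]
orientation: [0.999, -0.049, 0.0, -0.0]
contact_force: [0.7, -0.3, 1.2]
opening: 0.014
```

Call:
move_arm([
  [0,0,0.05,0],
  [0,0,0.1,0],
  [0,0,0.1,0],
])

```text
t: 24.28
ee_pos: [0.5162, 0.1614, 0.1403]
orientation: [0.999, -0.049, 0.001, -0.0]
contact_force: [-0.8, 1.0, 16.0]
opening: 0.014
```

Call:
move_arm([
  [0,0,-0.08,0],
  [0,0,-0.08,0],
  [0,0,-0.08,0],
])

```text
t: 24.53
ee_pos: [0.5156, 0.1613, 0.1404]
orientation: [0.999, -0.049, 0.0, -0.0]
contact_force: [-1.0, 1.0, 6.3]
opening: 0.0143
```

Call:
move_arm([
  [0,0,0,0],
  [0,0,0,0],
  [0,0,0,0],
  [0,0,0,0],
  [0,0,0,0],
  [0,0,0,0],
], fingers=5)

```text
t: 25.03
ee_pos: [0.5152, 0.1612, 0.14]
orientation: [0.999, -0.049, -0.0, 0.0]
contact_force: [0.1, 0.2, 0.5]
opening: 0.0499
```

Call:
move_arm([
  [0,0,-1,0],
  [0,0,-3,0],
  [0,0,-6,0],
  [0,0,-10,0],
  [0,0,-13,0],
  [0,0,-13,0],
  [0,0,-13,0],
])

```text
t: 25.62
ee_pos: [0.516, 0.1614, 0.2725]
orientation: [0.999, -0.049, 0.002, -0.001]
contact_force: [-0.6, 0.2, -0.3]
opening: 0.05
```

```bash
python3 - <<'E'
from h import *
plan([.5158,.1605,.142],-5.6)
cT=cam('wrist');w=r.camera('wrist')
for q,z in(('knob',.146),('tip_a',.015),('head',.015),('slot',.06)):
    print(q,[(np.round(d['xy'],1).tolist(),at_z(cT,d['xy'],z).round(4).tolist(),round(d['conf'],2)) for d in r.place_of('wrist',q)[:4]])
s=r.camera('side')
cv2.imwrite('pics/f.png',np.hstack([cv2.resize(w[80:330,200:440],(400,416)),cv2.resize(s[130:430,100:400],(400,416))]))
E
```

```text
shift [-0.07  0.11 13.05] turn -0.020006956851517543 yaw now -5.62 pos [0.516  0.1614 0.2725] tilt [ 4.1e-03  8.0e-04 -1.0e+00] F [-0.57  0.16 -0.31] op 0.050048094869443005 t 25.6167
knob [([353.2, 379.4], [0.4101, 0.1476, 0.146], 0.83), ([316.5, 240.6], [0.5148, 0.1631, 0.146], 0.55)]
tip_a [([357.0, 189.0], [0.5202, 0.1261, 0.015], 0.55)]
head [([343.1, 304.2], [0.4053, 0.1482, 0.015], 0.93), ([316.6, 197.6], [0.5158, 0.1639, 0.015], 0.6), ([239.8, 286.7], [0.4343, 0.2484, 0.015], 0.58)]
slot [([308.0, 464.3], [0.2522, 0.1988, 0.06], 0.67), ([319.5, 210.0], [0.5143, 0.1613, 0.06], 0.62), ([540.5, 23.6], [0.6362, -0.0116, 0.06], 0.58)]
```

View pics/f.png

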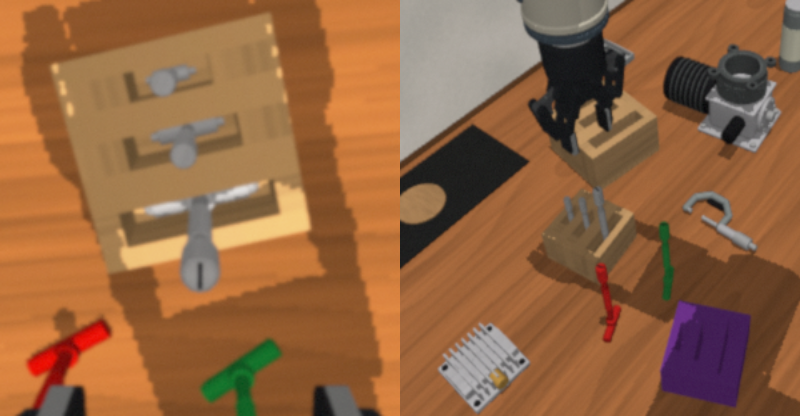

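The gauge stands upright in its own slot (knob at crop (200,270)) with its plungers still out. Everything else is where it was, and the gripper is clear.

```bash
python3 -c "
from h import *
print(r.job_done())"
```

```text
the job is handed in; nothing more can be done
None
```

The bore has been measured: the gauge is locked at roughly 64–65 mm over the tips and stands upright in its own slot. I handed the job in at about 26 s of the 64 s allowed.

- **Measuring:** I lifted the tall gauge by its knob and lowered it centred into the bore until it met the piston about 45 mm down. I bore down with about 8–11 N, opened the lock about 1.2 rad until the plungers reached the walls, then tightened it to just below 0.
- **Back in the slot:** There was no unexpected force on the way down. The gauge pressed on the slot floor with about 18 N for a moment, and I eased that off before letting go.
- **Last checks:** The final wrist and side views show the gauge upright with its plungers still out. The other gauges, micrometer, cylinder head and pump are where they were, and the gripper is clear.
- **Disagreements:**
  - The three cameras placed the bore centre up to 9 mm apart. I used the close wrist view, where the drawn bore circle matched the edge.
  - The network's tip points gave 66–68 mm, against 65 mm from the edges I picked by eye.
  - The handle turned about 10–20° with the knob while slackening. I corrected for that when lining up with the slot.
- **Over budget:** I viewed 15 pictures, against the 10 planned.

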